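# Set a flooring sample overhanging the packing step

## Robot

A 6-joint arm with a two-finger parallel gripper is mounted at the origin on the work surface. World frame = base frame: x ahead of the robot, y to its left, z up, the work surface at z = 0. Lengths are in mm, angles in rad, forces in N, time in s.
With the tool pointing down it reaches from about 300 to 875 mm from the base axis. Payload 4.2 kg.
Tool frame: the origin (TCP) lies midway between the tips of the shut fingers; the grasp point (between the pads) lies 19 mm behind it; y points along the fingers, x is the direction in which the jaws open and shut, and the axes are right-handed (so a half turn about y gives the same grasp; the last joint's range is limited). The gripper opens to 85 mm and grips with 20 to 120 N. Pads are 22 mm wide; open, the fingers measure 114 mm over their backs; the gripper's body (76 mm by 85 mm) begins 54 mm behind the grasp point. The pads swing forward as they close: fully open they stand 13 mm farther back than shut.
Start: joints at [1.16, 0.32, 1.565, -0, 1.257, -0.02], TCP at [219.037, 531.662, 231.338] pointing down, gripper open.
Joint ranges: [-3.11, 3.11], [-0.84, 2.01], [0.21, 2.61], [-1.34, 4.49], [0.05, 2.63], [-2.56, 2.56]. Speed limits (rad/s): [2.57, 2.57, 3.14, 3.14, 3.14, 3.14].

## Interface

Orientations are given as a unit quaternion [w, x, y, z].
In Python, from rig import env gives the robot as it stands. Calls block until the motion is done:
- env.move_pose(position, orientation): joint-space move of the TCP to a pose.
- env.move_l(position, attitude=None, speed=150, max_force=None): straight line of the TCP; attitude=None keeps the orientation; speed is the mean speed in mm/s. With max_force (N) it stops when the force on the tool has changed by that much, and returns True; else False.
- env.movej(angles): joint-space move.
- env.let_go() and env.grasp(newtons=None): open the fingers fully, or close them until they stop; newtons is the grip in N (None keeps the last).
- env.sleep(seconds).
- env.ik(position, orientation): joint angles nearest the present ones, or None.
- env.get_obs(): the state.
- env.grab_frame(name): name is "scene" or "side" or "wrist"; returns a dict with "img" (420x560x3 uint8, blue, green, red), "z_map" (420x560 float32, mm along the optical axis (not along the pixel's ray), 0 where there is no reading), "fx", "fy", "cx", "cy" (pixels), "eye" and "rotation" of the camera in the world. Camera axes: x right, y down, z forward; pixel columns grow to the right and rows downward; lengths in mm; the calibration is good to about 2 mm. A picture is of the moment at which its call begins.
A pose or a line that the arm cannot do raises env.PlanningError and nothing moves.
- env.sign_off(): hands the job in, once; it reports no verdict.
The state is a dict: "t": time; "joint_pos": joint angles; "qvel": joint speeds; "effort": joint torques, N m; "position": TCP position; "tool_rot": TCP orientation; "wrist_force": force on the tool from outside, world axes, zero at the start; "ft_torque": the same for the moment, N m; "gripper_width": opening from 0.0 (shut) to 1.0 (fully open).
Only numpy, scipy, OpenCV 4.12 (cv2) and the standard library are available. Lean on these libraries where they do the work, as an engineer would, in place of code of your own. Each camera call takes 0.05 s, during which the arm holds its last target. There are 200 camera calls.

## Task

Push the long flooring sample across the top of the packing step, away from the robot, until it sticks out 30 mm over the step's far edge, square to that edge, so that the packer can take it from below. Only push it with the fingers: do not pick it up or tip it off, and leave the square sample and everything else where it is.

Things in the scene. Friction and masses are not known exactly. Their poses are not given: they have to be found in the camera images.
- step: the packing step: a low fixed platform standing on the bench, white board top 260 mm deep (x) by 460 mm wide (y) and 18 mm thick on plywood legs, top face flat and 70 mm above the bench. Origin on the bench under its middle; its +x points away from the robot to the far edge, +y along the edge. It stands up to about 15 degrees askew
- step_edge (a point): middle of the step's far edge, at the height of the top face, 130 mm from the step's middle; same axes as the step: +x points straight out over the edge, +y runs along the edge
- long_sample: the long flooring sample: loose flat wood-decor board, 90 mm deep (x) by 140 mm wide (y) by 8 mm thick, 60 to 130 g, lying flat on the step, its long sides roughly along the step's far edge (up to 12 degrees off). It may lie on the left or the right half of the step. Origin in the middle of its underside; +x points roughly to the step's far edge, z up. It slides with ordinary dry friction and stays where it is left
- far_corner_left (a point): the long sample's far left corner (its +x, +y corner, 45 and 70 mm from its origin), on its underside
- far_corner_right (a point): the long sample's far right corner (its +x, -y corner, 45 and 70 mm from its origin), on its underside
- square_sample: a loose flooring sample of the same wood decor, 90 by 90 by 8 mm, flat on the other half of the step; to be left alone. Origin in the middle of its underside
- ink_stamp: small hand stamp standing between the two samples on the step, 26 by 26 mm foot, 52 mm tall; to be left alone. Origin under its middle
- tape_roll: roll of brown tape lying flat on the bench to the left, 100 mm across, 48 mm high; to be left alone. Origin under its middle
- mug: white mug on the bench to the left, beyond the tape, 80 mm across, 90 mm tall; to be left alone. Origin under its middle
- stapler: black stapler on the bench to the right, 140 by 36 mm, about 55 mm tall; to be left alone. Origin under its middle
- glue_jar: jar with a white cap on the bench to the right, beyond the stapler, 60 mm across, 90 mm tall; to be left alone. Origin under its middle
Not all that is in view belongs to the job. What is shaped like the long_sample but blue or green is not meant.

How it is judged (in metres and radians):
At the end, for the whole second after the job is handed in: Both far corners of the long sample stand 30 mm (within 10 mm either way) beyond the step's far edge, so that it is also square to the edge; it lies flat on the step at rest, within the step's width; the square sample is within 15 mm and the other things within 20 mm of where they were (x of far_corner_left in the frame of step_edge between 0.02 and 0.04 m and x of far_corner_right in the frame of step_edge between 0.02 and 0.04 m and z of long_sample in the frame of step_edge between -0.003 and 0.003 m and angle between long_sample's own z axis and vertical below 0.05 rad and y of long_sample in the frame of step_edge between -0.2 and 0.2 m and linear speed of long_sample below 0.01 m/s and angular speed of long_sample below 0.1 rad/s and distance of square_sample from where it was at the start of the episode below 0.015 m and distance of each of ink_stamp, tape_roll, mug, stapler, glue_jar from where it was at the start of the episode below 0.02 m); the robot touches nothing.
It fails at once if the long sample is lifted off the step (over 12 mm) (z of long_sample in the frame of step_edge above 0.012 m).
It fails at once if the long sample is tipped (over 0.2 rad) or falls off the step (angle between long_sample's own z axis and vertical above 0.2 rad or z of long_sample in the frame of step_edge below -0.02 m).
It fails at once if the square sample is moved more than 15 mm (distance of square_sample from where it was at the start of the episode above 0.015 m).
It fails at once if another thing on the step or bench is moved more than 20 mm (distance of any of ink_stamp, tape_roll, mug, stapler, glue_jar from where it was at the start of the episode above 0.02 m).
It also fails if it takes over 38 s, if anything falls off the work surface, if the arm or the gripper's body presses on something with over 40 N, if the wrist force passes 120 N, or if a joint passes its speed limit or range.

## Working session

There is one attempt and no reset: what is moved stays moved. The work goes in short steps, each a Python script; the robot and the scene stay as the last script left them, time stands still between calls to the robot, and variables do not carry over. Pictures are saved under pics/ and viewed, about 8 in all and at most 12, crops included, and the job is handed in when it is done.

```bash
ls; mkdir -p pics; python3 - <<'E'
from rig import env
import cv2,numpy as np,pickle
for n in("scene","side"):
    f=env.grab_frame(n); cv2.imwrite(f"pics/{n}0.png",f["img"]); pickle.dump(f,open(f"{n}0.pkl","wb"))
    print(n,f["fx"],f["fy"],f["cx"],f["cy"],np.round(f["eye"]),np.round(f["rotation"],3).tolist())
o=env.get_obs();print(o["t"],o["tool_rot"],o["gripper_width"])
E
```

```text
pics
scene 396.9576439013931 396.9576439013931 280.83812678859175 209.65121728287144 [1307.  -68.  646.] [-0.337, 0.651, 0.597, -0.326]
side 450.0128528126568 450.0128528126568 280.3325711022155 210.67388155441088 [   65. -1015.   882.] [-0.436, 0.88, -0.169, 0.086]
0.1 [-0.58726524  0.58785677  0.39294705 -0.3938738 ] 0.9995500441648558
```

View pics/scene0.png

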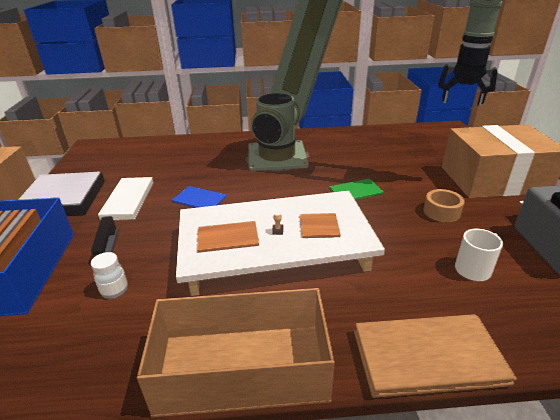

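View pics/side0.png

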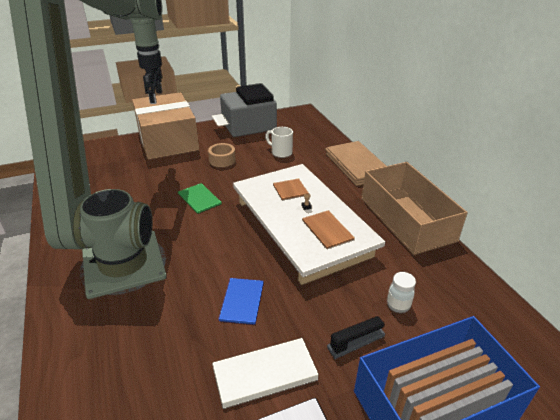

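The long sample lies on the robot's right half of the step (scene px ~(228,237), side px ~(328,229)). The stamp is at scene (278,225), the square sample at (320,225), and the blue and green decoys are on the bench. Next I measure both views with masks and rays.

```bash
cat > h.py <<'E'
import cv2,numpy as np
from scipy.spatial.transform import Rotation as R
def rot(f): q=f["rotation"]; return R.from_quat([q[1],q[2],q[3],q[0]]).as_matrix()
def ray(f,uv,z):
    uv=np.asarray(uv,float).reshape(-1,2)
    d=np.c_[(uv[:,0]-f["cx"])/f["fx"],(uv[:,1]-f["cy"])/f["fy"],np.ones(len(uv))]@rot(f).T
    e=np.asarray(f["eye"],float); return (e+d*((z-e[2])/d[:,2])[:,None])[:,:2]
def world(f):
    h,w=f["z_map"].shape; u,v=np.meshgrid(np.arange(w),np.arange(h)); Z=f["z_map"]
    return np.stack([(u-f["cx"])/f["fx"]*Z,(v-f["cy"])/f["fy"]*Z,Z],-1)@rot(f).T+np.asarray(f["eye"])
def masks(f):
    P=world(f); hsv=cv2.cvtColor(f["img"],cv2.COLOR_BGR2HSV)
    reg=(f["z_map"]>0)&(P[...,0]>300)&(P[...,0]<850)&(abs(P[...,1])<400)
    onz=reg&(P[...,2]>60)&(P[...,2]<90)
    wood=onz&(hsv[...,1]>110)&(hsv[...,2]>90)&((hsv[...,0]<25)|(hsv[...,0]>170))
    top=onz&(((hsv[...,1]<70)&(hsv[...,2]>120))|wood)
    return wood.astype(np.uint8),top.astype(np.uint8),P,hsv
def rects(m,f,z,amin):
    out=[]
    for c in cv2.findContours(m,cv2.RETR_EXTERNAL,cv2.CHAIN_APPROX_NONE)[0]:
        if cv2.contourArea(c)<amin: continue
        p=ray(f,c,z).astype(np.float32); (x,y),(w,h),a=cv2.minAreaRect(p)
        if w>h: w,h,a=h,w,a-90   # w = short side (x), h = long side (y)
        a=(a+90)%180-90
        out.append((np.array([x,y]),w,h,a,p))
    return sorted(out,key=lambda r:-r[1]*r[2])
E
python3 - <<'E'
import pickle; from h import *
for n in("scene","side"):
    f=pickle.load(open(n+"0.pkl","rb")); wood,top,P,hsv=masks(f)
    top=cv2.morphologyEx(top,cv2.MORPH_OPEN,np.ones((3,3)))
    for nm,m,z,a in(("top",top,70,5000),("wood",wood,78,250)):
        for r in rects(m,f,z,a): print(n,nm,np.round(r[0],1),np.round(r[1:4],1))
    print(np.percentile(P[...,2][top>0],[1,10,50,90,99]).round(1))
    im=f["img"].copy(); im[cv2.Canny(top*255,50,150)>0]=(255,0,255); im[cv2.Canny(wood*255,50,150)>0]=(255,255,0)
    c=im[180:300,150:410] if n=="scene" else im[150:290,215:405]
    cv2.imwrite(f"pics/m_{n}.png",cv2.resize(c,(780,360) if n=="scene" else (760,560),interpolation=0))
f=pickle.load(open("scene0.pkl","rb"));P=world(f)
print(P[222:234:3,278].round(0).tolist())
E
```

```text
scene top [536.9 -40.1] [269.  458.4   5.7]
scene wood [ 815.7 -123. ] [ 88.9 297.    0.3]
scene wood [ 563.7 -151.7] [ 96.  138.7   4.3]
scene wood [543.4  67.9] [88.7 96.5 86.8]
[61.4 67.5 69.6 78.  88.2]
side top [527.4 -46.6] [264.5 466.3   5.6]
side wood [ 553.5 -158.3] [ 89.4 141.1   4. ]
side wood [533.  61.] [87.8 92.2 -3.3]
[62.4 66.5 69.1 76.6 79.7]
[[556.0, -31.0, 103.0], [554.0, -32.0, 92.0], [553.0, -32.0, 83.0], [559.0, -32.0, 79.0]]
```

View pics/m_side.png

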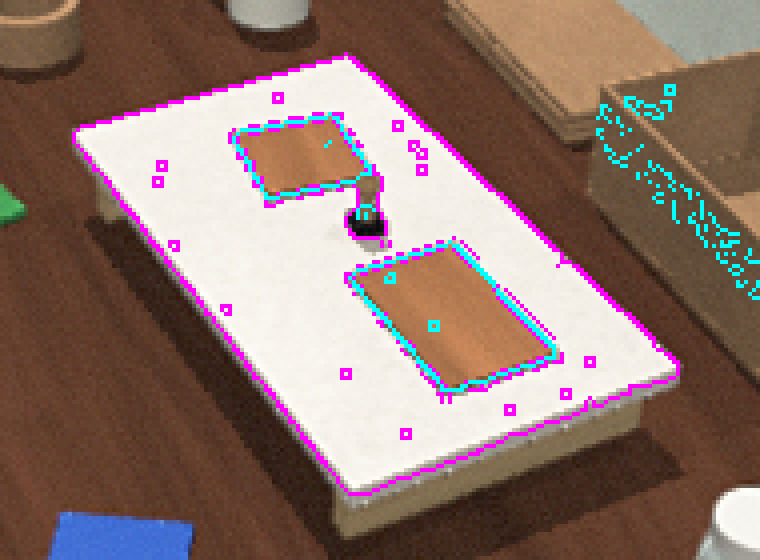

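The side view gives step yaw of about 5.6° and sample yaw of about 4°, with the sample centred near (554,-158). The masks follow the edges well. The two views disagree by several mm, so I raise the arm and measure with a close wrist view from above.

```bash
cat >> h.py <<'E'
def quat(yawdeg,flip):
    a=np.radians(yawdeg); s=-1 if flip else 1
    x=s*np.array([-np.sin(a),np.cos(a),0]); y=np.array([0,0,-1.]); q=R.from_matrix(np.c_[x,y,np.cross(x,y)]).as_quat()
    return [q[3],q[0],q[1],q[2]]
E
python3 - <<'E'
from rig import env
from h import *
import pickle
env.move_l([219,531,300])
o=env.get_obs()
for fl in(0,1):
    j=env.ik([540,-130,380],quat(5.6,fl)); print(fl,None if j is None else np.round(j,2))
    k=env.ik([650,-140,60],quat(5.6,fl)); print(fl,None if k is None else np.round(k,2))
c=[(abs(np.array(j)-o["joint_pos"]).max(),fl) for fl in(0,1) if (j:=env.ik([540,-130,380],quat(5.6,fl))) is not None]
fl=min(c)[1]; print("flip",fl)
env.move_pose([540,-130,380],quat(5.6,fl))
f=env.grab_frame("wrist"); pickle.dump(f,open("w1.pkl","wb")); cv2.imwrite("pics/w1.png",f["img"])
print(np.round(f["eye"]),env.get_obs()["t"],f["fx"])
E
```

```text
0 [-0.26  0.24  1.32 -0.    1.59 -1.93]
0 [-0.23  0.59  1.56 -0.    0.98 -1.9 ]
1 [-0.26  0.24  1.32 -0.    1.59  1.22]
1 [-0.23  0.59  1.56 -0.    0.98  1.24]
flip 1
[ 612. -122.  523.] 3.375 364.2065057793709
```

View pics/w1.png

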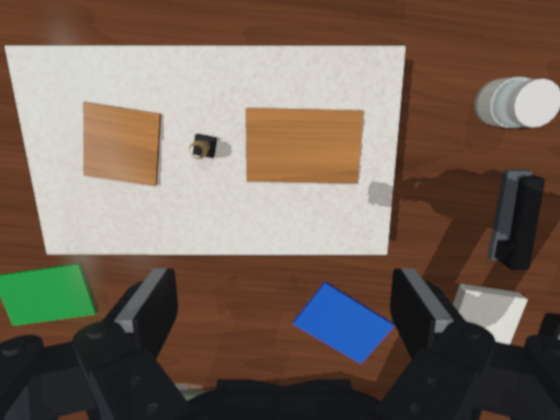

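The wrist view shows the whole step: far edge at row 45, near edge at row 254, long sample at cols 246–363 and rows 108–184, stamp at (204,147). I measure here.

```bash
cat >> h.py <<'E'
def measure(f):
    """step frame from far & near edges, sample corners in edge frame"""
    wood,top,P,hsv=masks(f); k=np.ones((3,3),np.uint8)
    wood=cv2.morphologyEx(wood,cv2.MORPH_OPEN,k)
    inr=(P[...,0]>350)&(P[...,0]<780)&(P[...,1]>-300)&(P[...,1]<220)
    top=cv2.morphologyEx(top*inr.astype(np.uint8),cv2.MORPH_OPEN,k)
    s=rects(top,f,70,8000)[0]
    def edge(p,c,a,side,half,z):     # least-squares line of the contour points near one side
        u=np.array([np.cos(a),np.sin(a)]); v=np.array([-u[1],u[0]]); q=(p-c)@np.c_[u,v]
        m=(abs(q[:,0]-side*half[0])<6)&(abs(q[:,1])<half[1]-8)
        fit=np.polyfit(q[m,1],q[m,0],1)
        m2=m.copy(); m2[m]=abs(np.polyval(fit,q[m,1])-q[m,0])<2.5; fit=np.polyfit(q[m2,1],q[m2,0],1)
        return fit[1],np.degrees(a)-np.degrees(np.arctan(fit[0])),m2.sum()
    c,w,h,a,p=s; a=np.radians(a); u=np.array([np.cos(a),np.sin(a)])
    e=[edge(p,c,a,sd,(w/2,h/2),70) for sd in(1,-1)]
    yaw=np.radians(e[0][1]); E=c+u*e[0][0]
    print("step c",c.round(1),"size",round(w,1),round(h,1),"yaw rect/far/near",np.round([s[3],e[0][1],e[1][1]],2),"depth",round(e[0][0]-e[1][0],1))
    U=np.array([np.cos(yaw),np.sin(yaw)]); V=np.array([-U[1],U[0]])
    res=dict(E=E,yaw=np.degrees(yaw),U=U,V=V)
    for r in rects(wood,f,78,400):
        if r[2]>170 or abs((r[0]-c)@u)>220: continue
        q=(r[0]-E)@np.c_[U,V]; print("wood",r[0].round(1),np.round(r[1:4],2),"edge-frame",q.round(1))
        if r[2]>120:
            b=np.radians(r[3]); fe=edge(r[4],r[0],b,1,(r[1]/2,r[2]/2),78); ne=edge(r[4],r[0],b,-1,(r[1]/2,r[2]/2),78)
            print("  sample yaw far/near",np.round([fe[1],ne[1]],2),"depth",round(fe[0]-ne[0],1),"far edge overhang",round(q[0]+fe[0],1),"near+90",round(q[0]+ne[0]+90,1))
            res.update(C=r[0],q=q,syaw=(fe[1]+ne[1])/2,over=q[0]+fe[0],near=q[0]+ne[0])
    return res
E
python3 - <<'E'
import pickle; from h import *
f=pickle.load(open("w1.pkl","rb")); print(measure(f))
E
```

```text
step c [530.7 -38.8] size 258.9 459.1 yaw rect/far/near [5.61 5.61 5.69] depth 257.7
wood [ 557.  -151.3] [ 86.98 137.04   4.37] edge-frame [-113.4 -114.5]
  sample yaw far/near [4.35 4.12] depth 85.7 far edge overhang -70.5 near+90 -66.2
wood [536.9  67.7] [86.57 86.94 86.82] edge-frame [-112.   105.4]
{'E': array([658.70334028, -26.25124326]), 'yaw': np.float64(5.607406487867081), 'U': array([0.99521478, 0.09771155]), 'V': array([-0.09771155,  0.99521478]), 'C': array([ 557.0211792, -151.3036499]), 'q': array([-113.41465374, -114.51848151]), 'syaw': np.float64(4.234510045648015), 'over': np.float64(-70.51385395987451), 'near': np.float64(-156.19085695303423)}
```

```bash
cat > push.py <<'E'
from rig import env
from h import *
import pickle
YAW=5.61; E=np.array([659.8,-26.2]); U=np.array([np.cos(np.radians(YAW)),np.sin(np.radians(YAW))]); V=np.array([-U[1],U[0]])
Q=quat(YAW,1)
def at(x,y,z): return [*(E+U*x+V*y),z]
def look(name):
    f=env.grab_frame("wrist"); pickle.dump(f,open(name+".pkl","wb")); cv2.imwrite(f"pics/{name}.png",f["img"]); r=measure(f); print("t",env.get_obs()["t"]); return r
E
python3 - <<'E'
from push import *
Y=-114.5
env.move_pose(at(-205,Y,110),Q)
hit=env.move_l(at(-205,Y,48),speed=25,max_force=3)
z=env.get_obs()["position"][2]; print("touch",hit,z,env.get_obs()["wrist_force"])
if hit:
    zt=z+3.5
    env.move_l(at(-205,Y,zt),speed=40)
    hit=env.move_l(at(-86,Y,zt),speed=40,max_force=15)
    o=env.get_obs(); print("pushed",hit,(np.array(o["position"][:2])-E)@np.c_[U,V],o["position"][2],o["wrist_force"])
    env.move_l(at(-110,Y,zt),speed=60); env.move_l(at(-110,Y,150))
    env.move_pose([540,-130,380],Q); env.sleep(.2); print(look("w2"))
E
```

```text
touch True 56.83815804855184 [-1.27145082 -0.6247155   3.24847468]
pushed False [ -86.06352804 -114.50756792] 60.3535879366677 [ 0.22902498 -0.33761331 -0.16879502]
step c [539.2 -38. ] size 274.0 459.2 yaw rect/far/near [5.64 5.61 5.64] depth 273.9
wood [ 641.1 -141.8] [ 88.85 139.36   5.57] edge-frame [ -45.6 -113.3]
  sample yaw far/near [5.63 5.74] depth 88.3 far edge overhang -1.2 near+90 0.5
wood [536.9  67.3] [85.98 86.81 86.99] edge-frame [-128.9  104.9]
t 12.1917
{'E': array([675.44235397, -24.58298173]), 'yaw': np.float64(5.60742492869723), 'U': array([0.99521475, 0.09771187]), 'V': array([-0.09771187,  0.99521475]), 'C': array([ 641.10498047, -141.79534912]), 'q': array([ -45.62610004, -113.29630746]), 'syaw': np.float64(5.686002269654278), 'over': np.float64(-1.2454850739900891), 'near': np.float64(-89.51550815150033)}
```

View pics/w2.png

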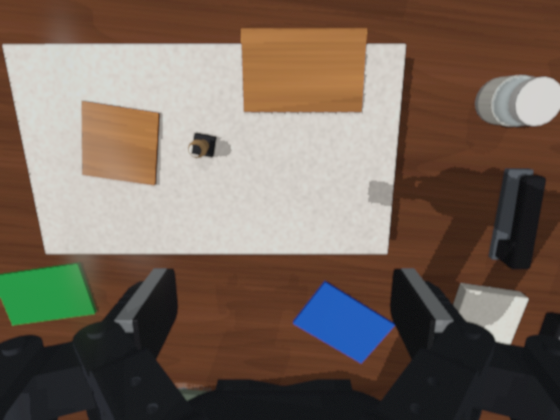

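Square now (yaw 5.65° against 5.61° for the step), with about 15 mm overhang relative to the first edge fix. In the picture the sample's far side is at row 28 and the step edge at row 44. I recheck the edge without the sample in the mask, then make the final 15 mm push.

```bash
cat >> push.py <<'E'
def edgecheck(name):
    f=pickle.load(open(name+".pkl","rb")); hsv=cv2.cvtColor(f["img"],cv2.COLOR_BGR2HSV)
    V_,S_=hsv[...,2].astype(int),hsv[...,1]; white=(S_<80)&(V_>120)
    pts=[(u,np.argmax(white[30:80,u])+30-.5) for u in [*range(40,225),*range(380,395)] ]
    p=(ray(f,pts,70)-E)@np.c_[U,V]; p=p[abs(p[:,0]-np.median(p[:,0]))<4]; l=np.polyfit(p[:,1],p[:,0],1)
    wood=(S_>110)&(V_>90)&(hsv[...,0]<25)
    r=[x for x in rects(cv2.morphologyEx(masks(f)[0],cv2.MORPH_OPEN,np.ones((3,3),np.uint8)),f,78,400) if 120<x[2]<160][0]
    box=(cv2.boxPoints(((float(r[0][0]),float(r[0][1])),(90,140),float(r[3])))-E)@np.c_[U,V]
    far=box[np.argsort(-box[:,0])[:2]]
    print("edge offset",l[1].round(2),"slope deg",np.degrees(l[0]).round(2),"far corners beyond edge",(far[:,0]-np.polyval(l,far[:,1])).round(1))
E
python3 - <<'E'
from push import *
edgecheck("w1"); edgecheck("w2")
Y=-114.5; z=60.35
env.move_pose(at(-110,Y,120),Q); env.move_l(at(-110,Y,z),speed=60)
env.move_l(at(-71.3,Y,z),speed=30,max_force=15)
env.move_l(at(-100,Y,z),speed=60); env.move_l(at(-110,Y,150))
env.move_pose([540,-130,380],Q); env.sleep(.2); look("w3"); edgecheck("w3")
f=env.grab_frame("scene"); cv2.imwrite("pics/scene3.png",f["img"])
E
```

```text
edge offset 0.53 slope deg 0.04 far corners beyond edge [-68.5 -71.5]
edge offset 0.87 slope deg 0.05 far corners beyond edge [14.3 14.3]
step c [546.8 -37.3] size 289.2 459.2 yaw rect/far/near [5.64 5.51 5.63] depth 289.2
wood [ 655.8 -140.2] [ 89.12 139.77   5.59] edge-frame [ -46.  -113.2]
  sample yaw far/near [5.47 5.64] depth 88.6 far edge overhang -1.5 near+90 -0.1
wood [537.   67.4] [86.02 86.76 86.76] edge-frame [-144.4  104.8]
t 18.35
edge offset 0.87 slope deg 0.03 far corners beyond edge [29.1 29.1]
```

View pics/scene3.png

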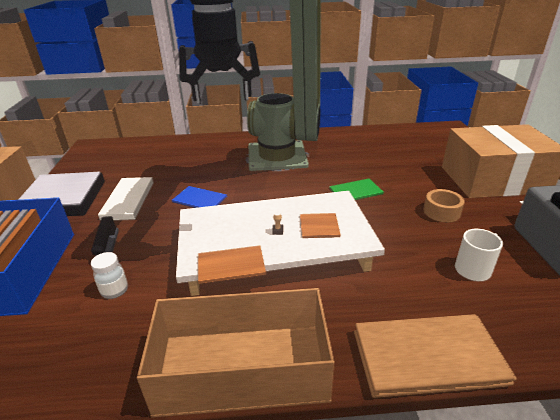

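The sample now overhangs the far edge at scene px (197–265, 250–280). Both far corners measure 29.1 mm beyond the edge, nothing else has moved and the arm is clear, so I hand in.

```bash
python3 -c "
from rig import env
env.sign_off(); print(env.get_obs()['t'])"
```

```text
the job is handed in; nothing more can be done
the job is handed in; nothing more can be done
```

I pushed the long sample across the step with the open fingers in two stages, a long push and then a final 15 mm correction. Then I backed off, lifted clear and handed the job in at about 18.4 s.

**Last wrist-view check:** both far corners were 29.1 mm beyond the step's far edge (target 30 ± 10 mm). The sample's yaw was about 5.6°, matching the step's. It lies about 113 mm to the right of the edge's middle, well within the step's width.

**Other things:** in the wrist view the square sample stayed within about 0.5 mm of its starting place. By eye in the scene view, the stamp, tape, mug, stapler and jar had not moved; I did not measure them.

**Disagreements:**
- **Camera views:** the first scene and side views differed by about 10 mm in absolute position, so I used only the closer wrist view for the pushes.
- **Step depth:** once the sample overhung the edge, the automatic step outline took it in, giving a depth of 274–289 mm. I therefore measured the edge separately, without the sample; that fix agreed with the first one to within 1 mm.

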